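Refit the conveyor's gap plate and set the line speed

ROBOT

A 7-joint arm with a two-finger parallel gripper is mounted at the origin on the work surface. World frame = base frame: x ahead of the robot, y to its left, z up, the work surface at z = 0. Lengths are in m, angles in rad, forces in N, time in s.
With the tool pointing down it reaches from about 0.4 to 0.9 m from the base axis. Payload 5.6 kg.
Tool frame: the origin (TCP) lies midway between the tips of the shut fingers; the grasp point (between the pads) lies 19 mm behind it; y points along the fingers, z is the direction in which the jaws open and shut, and the axes are right-handed (so a half turn about y gives the same grasp; the last joint's range is limited). The gripper opens to 92 mm and grips with 3 to 60 N. Pads are 20 mm wide; open, the fingers measure 128 mm over their backs; the gripper's body (75 mm by 189 mm) begins 69 mm behind the grasp point.
Start: joints at [-1.162, 0.468, -0.012, 1.603, 0.006, 1.071, -0.056], TCP at [0.284, 0.585, 0.215] pointing down, gripper open.
Joint ranges: [-2.53, 2.53], [-0.31, 2.02], [-1.57, 1.55], [0.28, 2.44], [-1.29, 4.43], [0.15, 1.84], [-2.92, 2.92]. Speed limits (rad/s): [2.57, 2.57, 3.14, 3.14, 3.14, 3.14, 3.14].

INTERFACE

Orientations are given as a 3x3 rotation matrix whose columns are the frame's x, y, z axes.
In Python, from station import env, effector, solver, viewer, workorder, search_frame, tip_of gives the robot as it stands. Calls block until the motion is done:
- env.reach(position, orientation): joint-space move of the TCP to a pose.
- env.movel(position, frame=None, rate=0.15): straight line of the TCP; frame=None keeps the orientation; rate is the mean speed in m/s.
- env.goto_joints(angles): joint-space move.
- effector.release() and effector.grasp(squeeze=None): open the fingers fully, or close them until they stop; squeeze is the grip in N (None keeps the last).
- env.pause(seconds).
- solver.inverse_kinematics(position, orientation): joint angles nearest the present ones, or None.
- env.sense(): the state.
- viewer.read_camera(name): name is "scene" or "top" or "wrist"; returns (picture, depth): 420x560x3 uint8, red, green, blue; 420x560 float32, m along the optical axis (not along the pixel's ray), 0 where there is no reading.
- viewer.camera_info(name): a dict with "intrinsics" (3x3 intrinsics, pixels), "dist_coeffs" ([k1, k2, p1, p2, k3] as OpenCV has them; the pictures are not rectified), "eye" and "rotation" of the camera in the world; the wrist camera has in their place "T_tool_cam" (4x4, takes a point from camera to tool coordinates, whose origin is the TCP and whose axes are the tool frame's). Camera axes: x right, y up, looking along -z (the intrinsics and any distortion apply to the point x, -y, -z); pixel columns grow to the right and rows downward; lengths in m; the calibration is good to about 2 mm. A picture is of the moment at which its call begins: read the wrist's pose just before it. camera_info takes no time and is no camera call.
A pose or a line that the arm cannot do raises env.PlanningError and nothing moves.
- workorder.finish_job(): hands the job in, once; it reports no verdict.
Trained networks look in the newest picture that a camera, given by its name, has taken for a name from the list of things; names that differ only in an ending like _2 or _b are one class to them, and where a whole thing is asked for, a point or a joint stands for the part that bears it (a point fixed in the world has none). Each returns a list of dicts, best first, with "score" (0 to 1); they miss things now and then, are a little off and sometimes report something else, mostly with a low value. They report only what shows in the picture. A call takes as long as a camera call.
- search_frame(camera, name): "at" ([x, y, z] in m, in world coordinates, good to about 4 mm: the middle of the surface that is visible of it).
- tip_of(camera, name): "at" ([x, y, z] in m, in world coordinates, good to about 4 mm: a listed point, or the origin of a listed thing).
The state is a dict: "t": time; "joint_positions": joint angles; "joint_velocities": joint speeds; "tau": joint torques, N m; "ee_pos": TCP position; "tcp_rot": TCP orientation; "wrist_force": force on the tool from outside, world axes, zero at the start; "moment": the same for the moment, N m; "gripper_width": finger opening in m.
Only numpy, scipy, OpenCV 4.12 (cv2) and the standard library are available. Lean on these libraries where they do the work, as an engineer would, in place of code of your own. Each camera call takes 0.05 s, during which the arm holds its last target. There are 200 camera calls.

TASK

The line has been cleared, so refit the thin gap plate that lies flat on the drawer unit: slide it until its tongue sticks out past the end of the unit where fingers can take hold of it, pick it up, and lower it (do not drop it) into the gap between the belt and the roller conveyor, tongue through the notch on the robot's side, so that it lies flat on both ledges. Then turn the speed selector on the control box to its fourth step (the first step is the anticlockwise stop). Leave the carton on the belt, tape roll, knife, wrench and bolt tin where they are.

Things in the scene. Friction and masses are not known exactly. Their poses are not given: they have to be found in the camera images.
- plate_center (a point): gap plate: bare aluminium, T-shaped, 3 mm thick, about 95 g; body 152 mm (x) by 58 mm (y), and from the middle of its -x end a tongue 40 mm wide (y), 65 mm long. This point: centre of the 152 x 58 body, mid thickness; x from tongue to body, z up. Balance point 25 mm from here towards the tongue. At first it lies flat on the drawer unit, tongue towards the unit's -y end, tip 10 to 50 mm short of the edge.
- plate: the same gap plate; origin on its underside below plate_center, same axes. Too thin to be gripped while it lies on the unit, but it slides easily there when pressed from above with 5 to 15 N and dragged.
- tongue_grip (a point): point of the plate's tongue to grip: mid thickness, centre line, 26 mm from the tip (115 mm from plate_center); same axes. The tongue is 40 mm wide along y: once it is past the edge the fingers close along y from above and may reach below the plate.
- unit_edge (a point): middle of the top edge at the -y end of the drawer unit; axes are the unit's (x along this edge). The unit lies on the +y side of this point; past it, towards -y, there is only the bench 90 mm below.
- drawer_unit: grey steel drawer unit, fixed, 170 mm (x) by 360 mm (y), 90 mm high with a flat top; origin at the centre of its underside.
- gap_seat (a point): where plate_center lies, with the same axes, once the plate is in place: z = 0.0975, x across the conveyors away from the robot, y along them. Fixed. The plate's body drops into a recess 160 x 66 mm (4 mm clearance all round) on to ledges at z = 0.096 along both side profiles; round the recess the side profiles stand to z = 0.108 and the joining plates to z = 0.112.
- conveyor: belt conveyor (+y) and roller conveyor (-y) in line, fixed, belt and roller tops at z = 0.1, 66 mm gap between them; origin on the bench under gap_seat, same axes. Joining plates end 86 mm either side of the middle. The tongue leaves through a 50 mm wide notch in the one on the -x (robot's) side; its last 55 mm stick out past it, free above and below.
- selector (a joint): angle of the speed selector, rad, growing clockwise seen from above. Six click stops 30 degrees (0.5236) apart: first step 0 (anticlockwise stop), second 0.524, third 1.047, fourth 1.571, fifth 2.094, sixth 2.618. It snaps into the nearest step when let go; a click takes about 0.13 N m. It starts on the first or the second step.
- selector_grip (a point): the selector's handle: upright black bar 50 mm long, 12 mm thick, 32 mm high on a round disc (48 mm, 6 mm high), on top of the control box. Point on the vertical turning axis, 30 mm above the box top, 8 mm below the bar's top. The frame turns with the handle: x along the bar to its pointed end (white line), y across its thickness. Six white marks round it; the thickest is the first step.
- control_box: grey control box on the bench, fixed, 110 mm (x) by 200 mm (y), 85 mm high; origin at the centre of its underside. The selector sits 45 mm to +y of its middle; a red stop button, 31 mm high, 62 mm to -y.
- tape_roll: roll of brown tape standing on its side face (80 mm diameter, 48 mm high) on the far part of the drawer unit, behind the plate; origin at the centre of its underside. Bystander.
- carton_a: closed carton 100 x 130 x 85 mm on the belt conveyor; origin at the centre of its underside. Bystander.
- bolt_tin: low open steel tin of bolts, 72 mm diameter, 45 mm high, on the bench; origin at the centre of its underside. Bystander.
- wrench: steel wrench 170 mm long lying on the bench. Bystander.
- knife: grey box knife 115 mm long lying on the bench. Bystander.

How it is judged:
On the way, in this order (a step that is already met when the one before it is completed fails the run):
1. the plate, still lying flat on the drawer unit, has been slid until at least 20 mm of its tongue is past the edge (y of tongue_grip in the frame of unit_edge below 0.006 m and z of plate_center in the frame of unit_edge below 0.006 m and y of plate_center in the frame of unit_edge above 0 m and angle between plate_center's own z axis and vertical below 0.05 rad), for 0.2 s.
2. the plate has been picked up with the fingers, 20 mm or more above the unit's top (height (world z) of plate_center above 0.112 m and contact force between the fingers and plate above 0.5 N), for 0.1 s.
3. the plate lies flat in the gap on its ledges and has been let go (horizontal distance between plate_center and gap_seat below 0.008 m and z of plate_center in the frame of gap_seat between -0.004 and 0.004 m and angle between plate_center's own z axis and vertical below 0.04 rad and contact force between the fingers and plate below 0.05 N), for 0.2 s.
4. the selector stands on its fourth step (value of joint selector between 1.441 and 1.701 rad), for 0.2 s.
At the end, for the whole second after the job is handed in: The gap plate lies flat in the gap (centre within 8 mm sideways and 4 mm in height of gap_seat, tilt under 0.04 rad), let go and at rest, and the selector rests on its fourth step (1.571 rad, within 0.13) (all of step 3 and all of step 4 and linear speed of plate below 0.02 m/s and velocity of joint selector between -0.1 and 0.1 rad/s); the robot touches nothing.
It fails at once if the plate has fallen off on to the bench (height (world z) of plate_center below 0.06 m).
It fails at once if the plate was dropped: it falls freely from more than about 2 cm (linear speed of plate above 0.65 m/s and contact force between the fingers and plate below 0.05 N).
It fails at once if a bystander was moved by more than 3 cm (distance of any of tape_roll, carton_a, bolt_tin, wrench, knife from where it was at the start of the episode above 0.03 m).
It also fails if it takes over 72 s, if anything falls off the work surface, if the arm or the gripper's body presses on something with over 40 N, if the wrist force passes 120 N, or if a joint passes its speed limit or range.

## Working session

There is one attempt and no reset: what is moved stays moved. The work goes in short steps, each a Python script; the robot and the scene stay as the last script left them, time stands still between calls to the robot, and variables do not carry over. Pictures are saved under pics/ and viewed, about 8 in all and at most 12, crops included, and the job is handed in when it is done.

```bash
ls; mkdir -p pics; cat > h.py <<'E'
import numpy as np, cv2
from station import env, effector, solver, viewer, workorder, search_frame, tip_of
def snap(cam, fn=None):
    s=env.sense(); rgb,d=viewer.read_camera(cam)
    if fn: cv2.imwrite('pics/'+fn, rgb[...,::-1])
    return s,rgb,d
def cam_pose(cam,s):
    i=viewer.camera_info(cam); K=np.array(i['intrinsics']); D=np.array(i['dist_coeffs'])
    if 'T_tool_cam' in i:
        T=np.eye(4);T[:3,:3]=s['tcp_rot'];T[:3,3]=s['ee_pos'];T=T@np.array(i['T_tool_cam'])
        return K,D,T[:3,:3],T[:3,3]
    return K,D,np.array(i['rotation']),np.array(i['eye'])
def rays(cam,s,px):
    K,D,R,e=cam_pose(cam,s)
    u=cv2.undistortPoints(np.float64(px).reshape(-1,1,2),K,D)[:,0]
    return np.c_[u[:,0],-u[:,1],-np.ones(len(u))]@R.T, e
def on_plane(cam,s,px,z):
    r,e=rays(cam,s,px); return e+r*((z-e[2])/r[:,2])[:,None]
def proj(cam,s,P):
    K,D,R,e=cam_pose(cam,s); p=(np.atleast_2d(P)-e)@R; p=p*[1,-1,-1]
    return cv2.projectPoints(p,np.zeros(3),np.zeros(3),K,D)[0][:,0]
E
python3 - <<'E'
from h import *
for c in ['top','scene']:
    s,rgb,d=snap(c,c+'0.png')
    print(c,viewer.camera_info(c)['eye'])
    for n in ['plate','drawer_unit','conveyor','control_box','tape_roll','bolt_tin','wrench','knife','carton_a']:
        r=search_frame(c,n); t=tip_of(c,n)
        print(n,[(np.round(x['at'],3).tolist(),round(x['score'],2)) for x in r[:2]],'|',[(np.round(x['at'],3).tolist(),round(x['score'],2)) for x in t[:2]])
    for n in ['plate_center','tongue_grip','unit_edge','gap_seat','selector_grip']:
        t=tip_of(c,n); print(n,[(np.round(x['at'],3).tolist(),round(x['score'],2)) for x in t[:2]])
s=env.sense();print(s['t'],s['ee_pos'],s['tcp_rot'],s['wrist_force'],s['gripper_width'])
E
```

```text
pics
top [0.40225119 0.04448856 1.44275722]
plate [([0.442, 0.276, 0.096], 0.88)] | [([0.438, 0.295, 0.096], 0.73), ([0.725, -0.079, 0.001], 0.63)]
drawer_unit [([0.432, 0.32, 0.089], 0.74), ([0.71, -0.121, 0.1], 0.69)] | [([0.442, 0.317, 0.001], 0.62)]
conveyor [([0.71, -0.124, 0.099], 0.96)] | [([0.726, -0.082, 0.001], 0.58)]
control_box [([0.522, -0.361, 0.086], 0.93), ([0.43, 0.319, 0.093], 0.65)] | [([0.526, -0.369, -0.001], 0.92)]
tape_roll [] | [([0.409, 0.452, 0.086], 0.98)]
bolt_tin [([0.292, -0.35, 0.02], 0.75)] | [([0.441, 0.316, 0.002], 0.41)]
wrench [([0.32, -0.182, 0.007], 0.74)] | [([0.323, -0.19, -0.001], 0.96)]
knife [([0.387, 0.008, 0.014], 0.67)] | [([0.386, 0.005, -0.001], 0.85), ([0.535, -0.324, 0.115], 0.17)]
carton_a [([0.711, 0.149, 0.184], 0.75)] | [([0.723, 0.153, 0.098], 0.69)]
plate_center [([0.413, 0.456, 0.087], 0.74), ([0.438, 0.293, 0.094], 0.62)]
tongue_grip [([0.451, 0.177, 0.092], 0.79)]
unit_edge [([0.438, 0.134, 0.091], 0.58), ([0.723, -0.083, 0.101], 0.51)]
gap_seat [([0.723, -0.081, 0.104], 0.93)]
selector_grip [([0.536, -0.325, 0.118], 0.63)]
s
[... 641 characters left out ...]
.277, 0.09], 0.15)] | [([0.325, -0.188, -0.002], 0.56)]
knife [([0.398, 0.011, 0.014], 0.8)] | [([0.39, 0.008, -0.0], 0.87)]
carton_a [([0.732, 0.179, 0.18], 0.69)] | [([0.324, -0.189, -0.001], 0.24), ([0.388, 0.007, 0.0], 0.18)]
plate_center [([0.441, 0.299, 0.091], 0.59)]
tongue_grip [([0.454, 0.181, 0.094], 0.77)]
unit_edge [([0.448, 0.138, 0.089], 0.84)]
gap_seat [([0.726, -0.078, 0.099], 0.91)]
selector_grip [([0.532, -0.324, 0.112], 0.67)]
2.4 [0.2838356  0.58475724 0.21460159] [[ 8.99606412e-01  4.65880113e-05  4.36701617e-01]
 [-4.36701619e-01  3.40175833e-05  8.99606411e-01]
 [ 2.70553400e-05 -9.99999998e-01  5.09474959e-05]] [ 0.47302914 -0.88202987  0.02728213] 0.09195316125969032
```

View pics/top0.png

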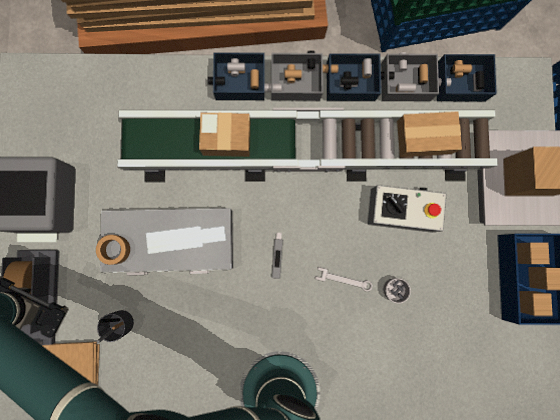

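The top view shows the plate's body at about (147–198, 240) and its tongue tip at (226, 234). The unit edge is at column 232, the gap at (308, 140) and the selector at (395, 205). Next I'll take close wrist views of the gap, the selector and the plate.

```bash
cat >> h.py <<'E'
def down(a):  # tool y down, jaws (tool z) along world direction angle a
    z=np.array([np.cos(a),np.sin(a),0]); y=np.array([0,0,-1.]); return np.c_[np.cross(y,z),y,z]
E
python3 - <<'E'
from h import *
T=np.array(viewer.camera_info('wrist')['T_tool_cam']); print(np.round(T,3).tolist())
print(np.array(viewer.camera_info('wrist')['intrinsics']).tolist(), viewer.camera_info('wrist')['dist_coeffs'])
J=env.sense()['joint_positions']
for n,p in [('plate',[.44,.2,.1]),('grip',[.45,.11,.0735]),('gap',[.61,-.08,.0785]),('sel',[.534,-.325,.096])]:
    for a in range(0,360,45):
        q=solver.inverse_kinematics(p,down(np.radians(a))); print(n,a,None if q is None else np.round(q,2).tolist())
E
```

```text
[[0.0, -0.958, -0.287, -0.081], [-0.002, 0.287, -0.958, -0.169], [1.0, 0.001, -0.002, -0.0], [0.0, 0.0, 0.0, 1.0]]
[[376.03357452400394, 0.0, 275.0083832631386], [0.0, 376.03357452400394, 206.5341836109422], [0.0, 0.0, 1.0]] [-0.00649959  0.          0.          0.          0.        ]
plate 0 [-0.78, 0.36, 0.34, 2.11, -0.19, 0.69, -0.32]
plate 45 [-0.66, 0.35, 0.19, 2.11, -0.11, 0.69, 0.39]
plate 90 [-0.53, 0.35, 0.04, 2.1, -0.02, 0.69, 1.1]
plate 135 [-0.39, 0.36, -0.12, 2.09, 0.07, 0.69, 1.8]
plate 180 [-0.26, 0.38, -0.28, 2.08, 0.16, 0.7, 2.5]
plate 225 [-1.46, 0.8, 1.35, 2.15, -0.95, 1.03, -1.94]
plate 270 [-0.99, 0.39, 0.6, 2.13, -0.34, 0.71, -1.74]
plate 315 [-0.87, 0.37, 0.45, 2.12, -0.25, 0.7, -1.04]
grip 0 [-0.63, 0.39, 0.38, 2.17, -0.24, 0.62, -0.08]
grip 45 [-0.52, 0.38, 0.25, 2.17, -0.16, 0.61, 0.63]
grip 90 [-0.42, 0.37, 0.12, 2.16, -0.08, 0.61, 1.33]
grip 135 [-0.26, 0.38, -0.06, 2.15, 0.04, 0.61, 2.01]
grip 180 [-0.12, 0.39, -0.22, 2.14, 0.14, 0.62, 2.7]
grip 225 [-1.28, 0.85, 1.34, 2.21, -1.04, 1.01, -1.67]
grip 270 [-0.82, 0.42, 0.61, 2.19, -0.4, 0.64, -1.5]
grip 31
[... 170 characters left out ...]
24, 1.8, -0.19, 0.78, 1.8]
gap 135 [0.03, 0.57, 0.06, 1.79, -0.04, 0.78, 2.47]
gap 180 [-0.75, 1.06, 1.33, 1.84, -1.12, 1.24, -2.18]
gap 225 [-0.75, 1.06, 1.33, 1.84, -1.12, 1.24, -1.4]
gap 270 [-0.42, 0.66, 0.68, 1.82, -0.54, 0.85, -1.04]
gap 315 [-0.4, 0.65, 0.66, 1.82, -0.52, 0.85, -0.28]
sel 0 [-0.16, 0.75, 0.95, 1.8, -0.73, 0.98, 1.1]
sel 45 [0.03, 0.63, 0.64, 1.79, -0.48, 0.88, 1.68]
sel 90 [0.1, 0.61, 0.54, 1.78, -0.4, 0.86, 2.4]
sel 135 [1.11, 0.77, -0.89, 1.71, 0.7, 1.01, 2.32]
sel 180 [-0.32, 1.04, 1.34, 1.81, -1.08, 1.25, -1.8]
sel 225 [-0.24, 0.85, 1.11, 1.8, -0.88, 1.07, -1.15]
sel 270 [-0.24, 0.86, 1.12, 1.8, -0.88, 1.08, -0.36]
sel 315 [-0.2, 0.8, 1.04, 1.8, -0.81, 1.03, 0.37]
```

```bash
python3 - <<'E'
from h import *
import pickle
env.reach([.60,-.08,.28],down(-np.pi/2)); print(env.sense()['t'])
s1,r1,d1=snap('wrist','gap1.png')
for n in ['gap_seat','conveyor']: print(n,[(np.round(x['at'],4).tolist(),round(x['score'],2)) for x in tip_of('wrist',n)[:2]])
env.reach([.44,.17,.28],down(0)); print(env.sense()['t'])
s2,r2,d2=snap('wrist','plate1.png')
for n in ['plate_center','tongue_grip','unit_edge','drawer_unit']: print(n,[(np.round(x['at'],4).tolist(),round(x['score'],2)) for x in tip_of('wrist',n)[:2]])
print(env.sense()['t'],s2['ee_pos'],s2['wrist_force'])
pickle.dump((s1,r1,d1,s2,r2,d2),open('v1.pkl','wb'))
cv2.imwrite('pics/both1.png',cv2.resize(np.vstack([r1,r2])[...,::-1],None,fx=.71,fy=.71,interpolation=cv2.INTER_AREA))
E
```

```text
5.0167
gap_seat []
conveyor []
6.3083
plate_center [([0.4391, 0.2955, 0.0905], 0.55)]
tongue_grip [([0.453, 0.1803, 0.0936], 0.64)]
unit_edge [([0.4457, 0.1372, 0.0899], 0.61)]
drawer_unit []
6.5583 [0.44079921 0.16918428 0.28018034] [ 0.35805534 -0.08693113  0.19766412]
```

View pics/both1.png

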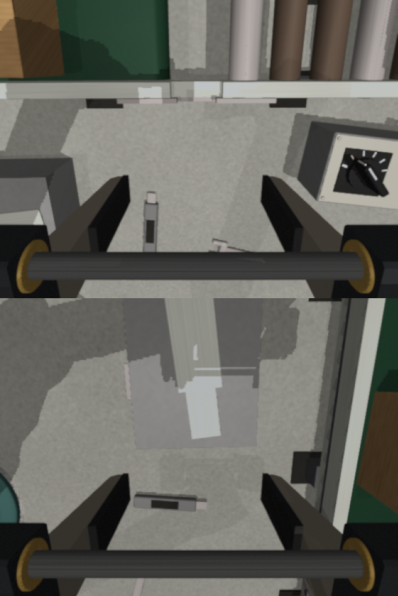

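In the upper half (gap view) the gap is only partly in view, with the notch near (207, 90) in the half-size picture. In the lower half the tongue tip is at about (205, 438) and the unit edge at row 445. Both views need shifting about 0.1 m.

```bash
python3 - <<'E'
from h import *
import pickle
env.reach([.70,-.08,.25],down(-np.pi/2))
s1,r1,d1=snap('wrist','gap2.png')
for n in ['gap_seat','conveyor']: print(n,[(np.round(x['at'],4).tolist(),round(x['score'],2)) for x in tip_of('wrist',n)[:2]])
env.reach([.44,.26,.26],down(0)); print(env.sense()['t'])
s2,r2,d2=snap('wrist','plate2.png')
for n in ['plate_center','tongue_grip','unit_edge','drawer_unit']: print(n,[(np.round(x['at'],4).tolist(),round(x['score'],2)) for x in tip_of('wrist',n)[:2]])
print(env.sense()['t'],s2['ee_pos'],s2['wrist_force'])
pickle.dump((s1,r1,d1,s2,r2,d2),open('v2.pkl','wb'))
cv2.imwrite('pics/both2.png',cv2.resize(np.hstack([r1[:300],r2[:300]])[...,::-1],(800,215),interpolation=cv2.INTER_AREA))
cv2.imwrite('pics/gapc.png',np.vstack([r1[:300],r2[:300]])[...,::-1])
E
```

```text
gap_seat []
conveyor []
9.6417
plate_center [([0.4372, 0.2965, 0.0878], 0.92)]
tongue_grip [([0.4526, 0.1782, 0.0911], 0.93)]
unit_edge [([0.4466, 0.1337, 0.0914], 0.58)]
drawer_unit []
9.8917 [0.44103196 0.25909576 0.26013563] [-0.99070491 -0.4923385  -0.33339554]
```

View pics/gapc.png

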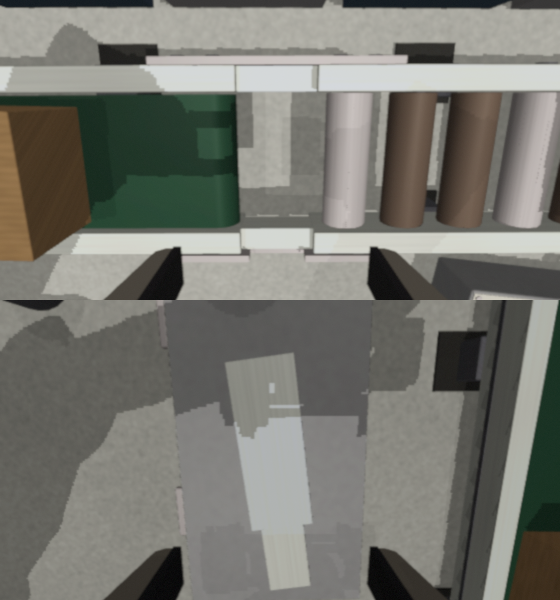

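The gap, both rails and the recess notches are in view: the near notch spans columns 241–313 at rows 228–250, the far one 236–318 at rows 65–92. The plate's full outline is clear too. Next I'll turn these into coordinates.

```bash
python3 - <<'E'
from h import *
import pickle
from scipy.optimize import least_squares
s1,r1,d1,s2,r2,d2=pickle.load(open('v2.pkl','rb')); a=pickle.load(open('v1.pkl','rb'))
# plate: refine corners, T fit
px=np.float32([[225,62],[293,52],[311,223],[250,231],[270,290],[310,286]])
g=cv2.cvtColor(r2,cv2.COLOR_RGB2GRAY)
ref=cv2.cornerSubPix(g,px.reshape(-1,1,2).copy(),(4,4),(-1,-1),(3,30,.01))[:,0]; print(np.round(ref-px,1).tolist())
T=np.array([[76,-29],[76,29],[-76,29],[-76,-29],[-141,-20],[-141,20]])/1e3
for P in (px,ref):
    W=on_plane('wrist',s2,P,.093)[:,:2]
    for sg in (1,-1):
        f=lambda v:(T*[1,sg]@np.array([[np.cos(v[2]),np.sin(v[2])],[-np.sin(v[2]),np.cos(v[2])]])+v[:2]-W).ravel()
        r=least_squares(f,[.44,.29,1.5]); print('plate',sg,np.round(r.x,4),'res mm',np.round(r.fun*1e3,1).tolist())
# unit edges
print('unit front',on_plane('wrist',a[3],[[187,210],[362,207]],.09).round(4).tolist())
print('unit sides L',on_plane('wrist',s2,[[165,10],[183,250]],.09).round(4).tolist(),'R',on_plane('wrist',s2,[[371,10],[364,220]],.09).round(4).tolist())
def world(s,d):
    v,u=np.mgrid[:420,:560]; r,e=rays('wrist',s,np.c_[u.ravel(),v.ravel()]); return (e+r*d.ravel()[:,None]).reshape(420,560,3)
W2=world(s2,d2); print('plate z',np.median(W2[100:200,255:290,2]),'unit z',np.median(W2[150:250,190:230,2]))
W1=world(s1,d1)
for u in (270,285): 
    for v in list(range(50,100,4))+list(range(206,262,4)): print(u,v,W1[v,u].round(4).tolist())
for v in (80,240):
    print(v,[(u,*W1[v,u,1:].round(4)) for u in list(range(225,250,3))+list(range(305,330,3))])
E
```

```text
[[-0.5, 0.20000000298023224], [-0.0, 0.20000000298023224], [0.800000011920929, -0.20000000298023224], [1.5, -0.30000001192092896], [0.10000000149011612, -0.10000000149011612], [-0.20000000298023224, -1.100000023841858]]
plate 1 [0.4374 0.2952 1.6974] res mm [57.0, 7.6, -57.4, -7.4, -56.9, -7.7, 58.5, 7.5, 39.2, 4.7, -40.4, -4.7]
plate -1 [0.4374 0.2952 1.6977] res mm [-0.6, 0.2, 0.0, -0.1, 0.7, -0.3, 1.0, 0.2, -0.5, -0.4, -0.7, 0.4]
plate 1 [0.4375 0.2954 1.6998] res mm [57.4, 8.1, -57.5, -7.1, -57.3, -7.7, 57.4, 7.5, 39.6, 4.9, -39.7, -5.7]
plate -1 [0.4375 0.2954 1.7006] res mm [-0.2, 0.6, -0.0, 0.4, 0.2, -0.2, -0.1, 0.0, 0.0, -0.3, 0.1, -0.5]
unit front [[0.3529, 0.1401, 0.09], [0.5277, 0.1426, 0.09]]
unit sides L [[0.3518, 0.4069, 0.09], [0.3513, 0.1953, 0.09]] R [[0.52, 0.4064, 0.09], [0.5258, 0.2256, 0.09]]
plate z 0.09195861813379996 unit z 0.08885877003360765
270 50 [0.8256, -0.0726, -0.0006]
270 54 [0.8218, -0.0726, -0.0005]
270 58 [0.808, -0.0741, 0.1119]
270 62 [0.8053, -0.0741, 0.1099]
270 66 [0.8034, -0.0739, 0.0951]
270 70 [0.8004, -0.0739, 0.0952]
270 74 [0.7972, -0.07
[... 2618 characters left out ...]
0.0417), np.float64(0.1068)), (237, np.float64(-0.0445), np.float64(0.1079)), (240, np.float64(-0.0469), np.float64(0.1051)), (243, np.float64(-0.0486), np.float64(0.0938)), (246, np.float64(-0.0515), np.float64(0.0955)), (249, np.float64(-0.0543), np.float64(0.0956)), (305, np.float64(-0.1059), np.float64(0.096)), (308, np.float64(-0.1087), np.float64(0.0957)), (311, np.float64(-0.1114), np.float64(0.0958)), (314, np.float64(-0.1131), np.float64(0.1058)), (317, np.float64(-0.1156), np.float64(0.1069)), (320, np.float64(-0.1181), np.float64(0.1083)), (323, np.float64(-0.1209), np.float64(0.1072)), (326, np.float64(-0.1235), np.float64(0.1077)), (329, np.float64(-0.1264), np.float64(0.1063))]
```

```bash
python3 - <<'E'
from h import *
import pickle
s1,r1,d1,s2,r2,d2=pickle.load(open('v2.pkl','rb')); a=pickle.load(open('v1.pkl','rb'))
def world(s,d):
    v,u=np.mgrid[:420,:560]; r,e=rays('wrist',s,np.c_[u.ravel(),v.ravel()]); return (e+r*d.ravel()[:,None]).reshape(420,560,3)
W=world(a[3],a[5]); E=[]
for u in range(200,350,10):
    col=W[150:260,u,2]; v=np.where(col>.075)[0].max()+150; E.append(on_plane('wrist',a[3],[[u,v+.5]],.09)[0,:2])
E=np.array(E); k=np.polyfit(E[:,0],E[:,1],1); print('unit edge slope',k[0],'y at .44',np.polyval(k,.44), 'res',np.std(E[:,1]-np.polyval(k,E[:,0])))
W=world(s1,d1)
# far outer edge of far rail etc via height threshold
for nm,rows,cols,thr in [('near inner',(200,260),list(range(110,230,8))+list(range(330,440,8)),.103)]:
  for top in (1,0):
    L=[]
    for u in cols:
        v=np.where(W[rows[0]:rows[1],u,2]>thr)[0]
        if len(v): L.append(on_plane('wrist',s1,[[u,(v.min()-.5 if top else v.max()+.5)+rows[0]]],.108)[0,:2])
    L=np.array(L); k=np.polyfit(L[:,1],L[:,0],1); print(nm,top,'x at -.08',np.polyval(k,-.08),'yaw',-k[0],'res',np.std(L[:,0]-np.polyval(k,L[:,1])))
# press and slide
th=1.70; dr=np.array([np.cos(th),np.sin(th)]); c=np.array([.4375,.2954]); p=c-.03*dr; R=down(th-np.pi/2)
effector.grasp(10); env.reach([*p,.125],R); b=env.sense()['wrist_force'][2]
env.movel([*p,.100],rate=.06); z=.100
while z>.080:
    z-=.0012; env.movel([*p,z],rate=.03); s=env.sense(); f=s['wrist_force'][2]-b
    if f>7: break
print('contact',z,s['ee_pos'],f,s['t'],s['gripper_width'])
E
```

```text
unit edge slope -0.05274807738520083 y at .44 0.13676245442055202 res 0.009576255009444324
near inner 1 x at -.08 0.6700609974302549 yaw 0.012138653289523987 res 0.00880372808966432
near inner 0 x at -.08 0.6405998580810534 yaw 0.002124004924213903 res 0.0029120621058289025
contact 0.09159999999999996 [0.44155888 0.26578221 0.09339442] 17.831401747968158 14.15 0.00038167816463489
```

```bash
python3 - <<'E'
from h import *
th=1.70; dr=np.array([np.cos(th),np.sin(th)]); p=np.array([.4375,.2954])-.03*dr; z=.0922
env.movel([*p,z],rate=.03); s=env.sense(); print(s['wrist_force'],s['ee_pos'])
for k in (.023,.046,.069):
    env.movel([*(p-k*dr),z],rate=.05); s=env.sense(); print(s['wrist_force'].round(1),s['ee_pos'].round(4))
    f=s['wrist_force'][2]
    if f<6: z-=.0004
    elif f>13: z+=.0004
q=p-.069*dr
env.movel([*q,.13],rate=.15)
effector.release()
env.reach([.44,.185,.24],down(0))
s,r,d=snap('wrist','plate3.png'); print(s['t'])
for n in ['plate_center','tongue_grip','unit_edge']: print(n,[(np.round(x['at'],4).tolist(),round(x['score'],2)) for x in tip_of('wrist',n)[:2]])
import pickle; pickle.dump((s,r,d),open('v3.pkl','wb'))
E
```

```text
[-2.43447806 -1.61088001 12.09430803] [0.44156217 0.26576282 0.09339937]
[-0.7 -0.   9.3] [0.4457 0.2433 0.0934]
[-0.5 -1.   8.5] [0.4487 0.2205 0.0934]
[-0.1 -0.6  8.9] [0.4517 0.1977 0.0934]
18.5167
plate_center [([0.451, 0.229, 0.0914], 0.79)]
tongue_grip [([0.4626, 0.1098, 0.0924], 0.86)]
unit_edge [([0.4439, 0.1368, 0.093], 0.96)]
```

View pics/plate3.png

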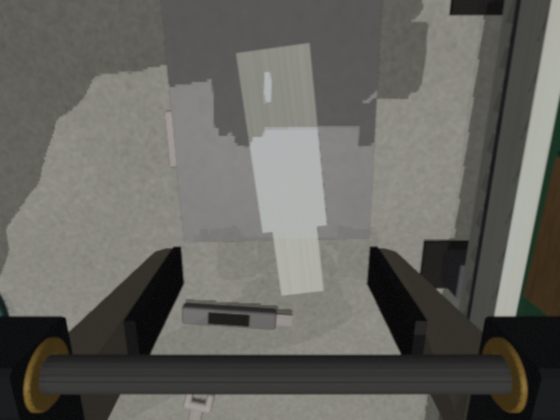

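The plate has slid out. The unit edge is at row 240, and the tongue tip, at (282, 294)–(322, 291), is well past it. The body corners are (236, 53), (309, 43), (327, 225) and (261, 233).

```bash
cat >> h.py <<'E'
from scipy.optimize import least_squares
def fitT(s,r,px,z=.093,g0=None):
    g=cv2.cvtColor(r,cv2.COLOR_RGB2GRAY)
    ref=cv2.cornerSubPix(g,np.float32(px).reshape(-1,1,2),(4,4),(-1,-1),(3,30,.01))[:,0]
    T=np.array([[76,29],[76,-29],[-76,-29],[-76,29],[-141,20],[-141,-20]])/1e3
    W=on_plane('wrist',s,ref,z)[:,:2]
    f=lambda v:(T@np.array([[np.cos(v[2]),np.sin(v[2])],[-np.sin(v[2]),np.cos(v[2])]])+v[:2]-W).ravel()
    q=least_squares(f,g0,loss='soft_l1',f_scale=.001); return q.x,f(q.x)*1e3,ref-np.float32(px)
E
python3 - <<'E'
from h import *
import pickle
s,r,d=pickle.load(open('v3.pkl','rb'))
x,res,dp=fitT(s,r,[[236,53],[309,43],[327,225],[261,233],[282,294],[322,291]],g0=[.45,.228,1.67]); print(x,res.round(1),dp.round(1).tolist())
E_=on_plane('wrist',s,[[183,241],[250,241],[371,240]],.09); print(E_.round(4).tolist())
th=x[2]; dr=np.array([np.cos(th),np.sin(th)]); g=x[:2]-.115*dr; print('grip',g,'past edge',E_[1,1]-g[1])
E
```

```text
[0.44739564 0.22728155 1.70006701] [-0.2  0.5  0.1  0.5  0.2 -0.2 -0.2 -0.1 -0.2 -0.4  0.3 -0.3] [[-0.4000000059604645, -0.20000000298023224], [-0.20000000298023224, -0.6000000238418579], [-0.800000011920929, -0.4000000059604645], [1.2999999523162842, -0.4000000059604645], [-0.800000011920929, 1.2000000476837158], [0.8999999761581421, -0.6000000238418579]]
[[0.3562, 0.139, 0.09], [0.4173, 0.139, 0.09], [0.5276, 0.1399, 0.09]]
grip [0.4622204  0.11324109] past edge 0.025723819030106093
```

```bash
cat >> h.py <<'E'
def pix_world(s,d):
    v,u=np.mgrid[:420,:560]; r,e=rays('wrist',s,np.c_[u.ravel(),v.ravel()]); return (e+r*d.ravel()[:,None]).reshape(420,560,3)
E
python3 - <<'E'
from h import *
import pickle
th=1.70; dr=np.array([np.cos(th),np.sin(th)]); g=np.array([.4622,.1132]); R=down(th-np.pi/2)
env.reach([*g,.14],R); env.movel([*g,.0725],rate=.1)
s=env.sense(); print(s['ee_pos'],s['wrist_force'])
effector.grasp(55); s=env.sense(); print('w',s['gripper_width'],s['wrist_force'].round(2),s['moment'].round(3),s['t'])
env.movel([*g,.0775],rate=.03); s=env.sense(); print(s['wrist_force'].round(2),s['moment'].round(3))
env.movel([*g,.20],rate=.15); s,r,d=snap('wrist','held.png'); print(s['wrist_force'].round(2),s['moment'].round(3),s['t'],s['gripper_width'])
pickle.dump((s,r,d),open('v4.pkl','wb'))
E
```

```text
[0.46266521 0.11343891 0.07298821] [-0.3269171  -0.66522273  0.84400957]
w 0.03791204723215163 [ 0.24 -0.39  0.08] [-0.063  0.044  0.001] 20.9833
[ 0.29  0.2  -1.13] [-0.14   0.088  0.018]
[-0.81 -0.67 -1.32] [-0.16   0.056 -0.016] 22.2667 0.03811483231679997
```

View pics/held.png

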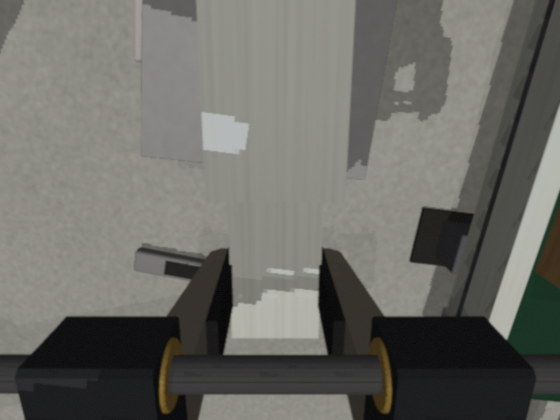

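The plate is held by its tongue, with the shoulders at row 201 and columns 207–352. I'll get the tilt and grasp offset from the depth image.

```bash
python3 - <<'E'
from h import *
import pickle
s,r,d=pickle.load(open('v4.pkl','rb')); W=pix_world(s,d)
R=s['tcp_rot']; L=(W-s['ee_pos'])@R   # tool coords
P=L[5:195,225:330].reshape(-1,3); ok=(P[:,1]<.1)&(d[5:195,225:330].ravel()>0); P=P[ok]
A=np.c_[P[:,0],P[:,2],np.ones(len(P))]; k,_,_,_=np.linalg.lstsq(A,P[:,1],rcond=None)
res=P[:,1]-A@k; print('n',len(P),'tool y = ',k,'res',res.std(),'x range',P[:,0].min(),P[:,0].max())
print('centerline rows: tool z of edges')
for v in (30,80,130,180,225):
    m=np.where(abs(L[v,:,1]-(k[0]*L[v,:,0]+k[1]*L[v,:,2]+k[2]))<.006)[0]; m=m[(m>190)&(m<370)]
    print(v,m.min(),m.max(),L[v,m.min()].round(4),L[v,m.max()].round(4))
for u in (217,337):
    for v in range(194,210,2): print(u,v,L[v,u].round(4))
print(s['tcp_rot'].round(4).tolist())
E
```

```text
n 19865 tool y =  [-2.26803137e-02 -7.54997294e-05 -1.94294101e-02] res 0.000657421075799177 x range -0.11294816504133665 -0.04137499204584976
centerline rows: tool z of edges
30 198 353 [-0.1042 -0.0172 -0.0286] [-0.1041 -0.0175  0.0287]
80 200 350 [-0.0865 -0.0174 -0.0288] [-0.0865 -0.0173  0.0287]
130 203 347 [-0.0678 -0.0184 -0.0285] [-0.0677 -0.0178  0.0284]
180 205 345 [-0.0478 -0.0191 -0.0287] [-0.0477 -0.0188  0.0285]
225 229 322 [-0.0283 -0.019  -0.0196] [-0.0282 -0.0187  0.0198]
217 194 [-0.0417 -0.0184 -0.0241]
217 196 [-0.0407 -0.018  -0.0242]
217 198 [-0.0401 -0.0189 -0.0241]
217 200 [-0.0388 -0.0171 -0.0245]
217 202 [ 0.0239  0.2004 -0.0592]
217 204 [ 0.0262  0.201  -0.0594]
217 206 [ 0.0285  0.2013 -0.0595]
217 208 [ 0.0304  0.2006 -0.0595]
337 194 [-0.0416 -0.0183  0.0256]
337 196 [-0.041  -0.019   0.0255]
337 198 [-0.0403 -0.0196  0.0254]
337 200 [-0.039  -0.018   0.0258]
337 202 [0.024  0.2003 0.0634]
337 204 [0.0259 0.1997 0.0634]
337 206 [0.0281 0.1999 0.0635]
337 208 [0.0305 0.2007 0.0638]
[[0.129, -0.0013, 0.9916], [-0.9916, -0.0006, 0.129], [0.0004, -1.0, -0.0014]]
```

```bash
cat >> h.py <<'E'
def place(psi,seat,sl=.0227,pc=(-.1147,-.0153,0)):
    n=np.hypot(1,sl); Rp=np.c_[np.array([-1,sl,0])/n,[0,0,-1.],np.array([-sl,-1,0])/n]
    Rz=cv2.Rodrigues(np.array([0,0,psi]))[0]; R=Rz@Rp.T; return np.array(seat)-R@np.array(pc),R
E
python3 - <<'E'
from h import *
import pickle
print(place(0,[0,0,0])[1].round(3).tolist())
s=env.sense(); env.movel([*s['ee_pos'][:2],.26],rate=.12)
p,R=place(.004,[.7238,-.0797,.0975]); print(p)
env.movel(p+[0,0,.17],frame=R,rate=.10); s=env.sense(); print(s['t'],s['gripper_width'])
env.movel(p+[0,0,.025],rate=.10)
s,r,d=snap('wrist','hover.png'); print(s['t'],s['ee_pos'],s['wrist_force'].round(1),s['gripper_width'])
pickle.dump((s,r,d),open('v5.pkl','wb'))
E
```

```text
Traceback (most recent call last):
  File "h.py", line 36, in place
    Rz=cv2.Rodrigues(np.array([0,0,psi]))[0]; R=Rz@Rp.T; return np.array(seat)-R@np.array(pc),R
       ~~~~~~~~~~~~~^^^^^^^^^^^^^^^^^^^^^
cv2.error: OpenCV(4.12.0) /io/opencv/modules/calib3d/src/calibration_base.cpp:151: error: (-210:Unsupported format or combination of formats) The matrices must have 32f or 64f data type in function 'Rodrigues'
```

```bash
sed -i 's/np.array(\[0,0,psi\])/np.array([0,0,float(psi)])/' h.py
python3 - <<'E'
from h import *
import pickle
print(place(0,[0,0,0])[1].round(3).tolist())
s=env.sense(); env.movel([*s['ee_pos'][:2],.26],rate=.12)
p,R=place(.004,[.7238,-.0797,.0975]); print(p)
env.movel(p+[0,0,.17],frame=R,rate=.10); s=env.sense(); print(s['t'],s['gripper_width'])
env.movel(p+[0,0,.025],rate=.10)
s,r,d=snap('wrist','hover.png'); print(s['t'],s['ee_pos'],s['wrist_force'].round(1),s['gripper_width'])
pickle.dump((s,r,d),open('v5.pkl','wb'))
E
```

```text
[[-1.0, 0.023, 0.0], [0.0, 0.0, -1.0], [-0.023, -1.0, 0.0]]
[ 0.60947768 -0.08015729  0.07960092]
25.55 0.03797054344165069
27.15 [ 0.60990869 -0.08021754  0.10522037] [ 0.1  0.2 -1. ] 0.03773149271217016
```

View pics/hover.png

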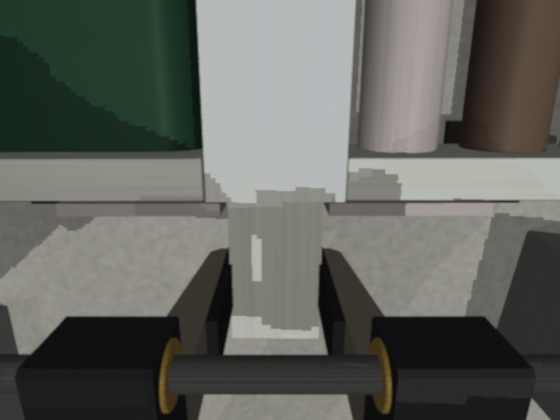

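The plate hangs over the recess. The notch sides are at columns 222 and 330 (centre 276) and the tongue's at 229 and 322 (centre 275.5), so it is centred in y. I'll check x from the joining plate's outer edge, then lower it.

```bash
python3 - <<'E'
from h import *
import pickle
s,r,d=pickle.load(open('v5.pkl','rb')); W=pix_world(s,d)
for u in (120,200,215,345,400,470): 
    c=W[195:230,u]; v=np.where(c[:,2]>.1)[0].max()+195
    print(u,v,W[v,u].round(4),on_plane('wrist',s,[[u,v+.5]],.112)[0].round(4))
c=W[208,:]; print([(u,*c[u].round(3)) for u in (216,219,221,223,225,327,329,331,333,336)])
# plate body now
P=W[5:195,225:330].reshape(-1,3); A=np.c_[P[:,:2],np.ones(len(P))]; k=np.linalg.lstsq(A,P[:,2],rcond=None)[0]; print('plate slope',k)
for u in (217,337): print([(v,*W[v,u].round(4)) for v in range(190,206,2)])
for v in (50,100,150): 
    m=np.where(abs(W[v,:,2]-(W[v,280,2]))<.006)[0]; m=m[(m>180)&(m<370)]; print(v,W[v,m.min()].round(4),W[v,m.max()].round(4))
E
```

```text
120 215 [ 0.6373 -0.0087  0.1108] [ 0.6375 -0.0091  0.112 ]
200 215 [ 0.6376 -0.0455  0.1111] [ 0.6376 -0.0457  0.112 ]
215 215 [ 0.6377 -0.0525  0.1114] [ 0.6376 -0.0526  0.112 ]
345 215 [ 0.6376 -0.1122  0.1101] [ 0.6379 -0.1118  0.112 ]
400 215 [ 0.6378 -0.1374  0.1105] [ 0.638  -0.1369  0.112 ]
470 215 [ 0.6379 -0.1696  0.1105] [ 0.6381 -0.1689  0.112 ]
[(216, np.float64(0.641), np.float64(-0.053), np.float64(0.11)), (219, np.float64(0.641), np.float64(-0.054), np.float64(0.111)), (221, np.float64(0.64), np.float64(-0.055), np.float64(0.108)), (223, np.float64(0.638), np.float64(-0.055), np.float64(0.102)), (225, np.float64(0.61), np.float64(-0.042), np.float64(-0.0)), (327, np.float64(0.639), np.float64(-0.105), np.float64(0.104)), (329, np.float64(0.641), np.float64(-0.105), np.float64(0.109)), (331, np.float64(0.641), np.float64(-0.105), np.float64(0.111)), (333, np.float64(0.641), np.float64(-0.106), np.float64(0.111)), (336, np.float64(0.641), np.float64(-0.108), np.float64(0.111))]
plate slope [-0.00143616  0.00463326  0.1266774 ]
[(190, np.float64(0.6524), np.float64(-0.05
[... 507 characters left out ...]
float64(0.6525), np.float64(-0.1056), np.float64(0.1242)), (192, np.float64(0.652), np.float64(-0.1054), np.float64(0.1255)), (194, np.float64(0.6512), np.float64(-0.1054), np.float64(0.1257)), (196, np.float64(0.6501), np.float64(-0.1056), np.float64(0.1249)), (198, np.float64(0.6494), np.float64(-0.1056), np.float64(0.1252)), (200, np.float64(0.6484), np.float64(-0.1057), np.float64(0.1248)), (202, np.float64(0.6437), np.float64(-0.1082), np.float64(0.1098)), (204, np.float64(0.6428), np.float64(-0.1082), np.float64(0.1101))]
50 [ 0.7064 -0.051   0.1239] [ 0.7066 -0.1087  0.1243]
100 [ 0.6882 -0.0511  0.125 ] [ 0.6884 -0.1086  0.124 ]
150 [ 0.6688 -0.0512  0.1239] [ 0.669  -0.1084  0.1241]
```

The measurements agree: the recess centre is (0.7238, -0.080) and the plate centre (0.7237, -0.0799), level. Lowering and releasing.

```bash
python3 - <<'E'
from h import *
import pickle
p,R=place(.004,[.7238,-.0797,.0975]); b=env.sense()['wrist_force'][2]
env.movel(p+[0,0,.001],rate=.04); h=.001
while h>-.0032:
    s=env.sense(); f=s['wrist_force'][2]-b; print(round(h,4),s['ee_pos'][2].round(4),round(f,2))
    if f>2: break
    h-=.0008; env.movel(p+[0,0,h],rate=.03)
effector.release(); env.pause(.2); s=env.sense(); print(s['t'],s['wrist_force'].round(1),s['gripper_width'])
env.movel(s['ee_pos']+[0,0,.15],rate=.15)
env.reach([.70,-.08,.25],down(-np.pi/2))
s,r,d=snap('wrist','placed.png'); W=pix_world(s,d)
pickle.dump((s,r,d),open('v6.pkl','wb')); print(s['t'])
for n in ['plate_center','gap_seat','tongue_grip']: print(n,[(np.round(x['at'],4).tolist(),round(x['score'],2)) for x in tip_of('wrist',n)[:2]])
env.reach([.50,-.325,.26],down(-np.pi/2))
s,r,d=snap('wrist','sel.png'); pickle.dump((s,r,d),open('v7.pkl','wb'))
for n in ['selector_grip','control_box']: print(n,[(np.round(x['at'],4).tolist(),round(x['score'],2)) for x in tip_of('wrist',n)[:2]])
print(env.sense()['t'])
cv2.imwrite('pics/both4.png',np.vstack([cv2.imread('pics/placed.png')[:290],r[:310,:,::-1]]))
E
```

```text
0.001 0.0806 0.13
0.0002 0.08 0.63
-0.0006 0.079 0.62
-0.0014 0.0783 1.19
-0.0022 0.0776 3.44
30.05 [-0.2 -0.1  0.3] 0.09226381865218006
31.6583
plate_center [([0.7259, -0.0779, 0.0966], 0.97), ([0.7219, 0.1509, 0.097], 0.51)]
gap_seat []
tongue_grip [([0.6067, -0.0837, 0.0969], 0.65)]
selector_grip [([0.5365, -0.3252, 0.1157], 0.77)]
control_box [([0.5299, -0.3668, 0.0029], 0.68)]
33.2167
```

View pics/both4.png

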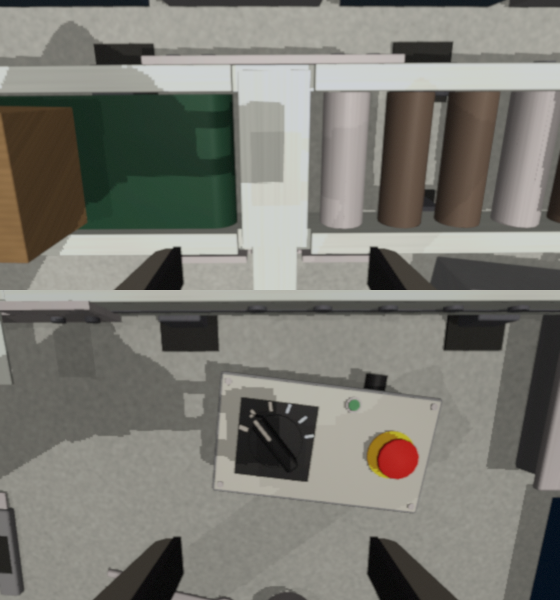

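The plate lies in the recess with its tongue through the notch. On the box (second half of the picture), the pointer at (256, 130) lines up with the second mark from the left. I'll measure the bar from depth, check the placed plate, and zoom in on the marks to see which is thickest.

```bash
python3 - <<'E'
from h import *
import pickle
s,r,d=pickle.load(open('v6.pkl','rb')); W=pix_world(s,d)
P=W[75:225,245:300].reshape(-1,3); P=P[(P[:,2]>.08)]; A=np.c_[P[:,0]-.724,P[:,1]+.08,np.ones(len(P))]; k=np.linalg.lstsq(A,P[:,2],rcond=None)[0]; print('plate top plane',k)
x,res,_=fitT(s,r,[[235,70],[310,68],[302,249],[247,249],[254,262],[297,262]],z=.099,g0=[.724,-.08,0]); print('(only body corners meaningful)',x,res.round(1))
s,r,d=pickle.load(open('v7.pkl','rb')); W=pix_world(s,d)
S=W[90:210,225:330].reshape(-1,3); top=np.median(W[95:195,330:360,2]); m=S[S[:,2]>.115][:,:2]; m=m[np.linalg.norm(m-[.5365,-.3252],axis=1)<.045]
c,size,ang=cv2.minAreaRect((m*1e3).astype(np.float32)); print('box top',top,'bar',c,size,ang,'n',len(m),'zmax',np.percentile(S[:,2],99))
u,sv,v=np.linalg.svd(m-m.mean(0)); print('PCA angle',np.degrees(np.arctan2(v[0,1],v[0,0])),m.mean(0))
q=on_plane('wrist',s,[[256,130],[293,178]],.123); print('ends',q,np.degrees(np.arctan2(*(q[0]-q[1])[[1,0]])))
mk=on_plane('wrist',s,np.array([[244,428],[253,413],[270,406],[289,409],[302,419],[308,436]])-[0,290],.085)
print('mark angles',np.degrees(np.arctan2(mk[:,1]+.3252,mk[:,0]-.5355)))
cv2.imwrite('pics/selzoom.png',cv2.resize(r[95:205,220:340,::-1],None,fx=5,fy=5,interpolation=cv2.INTER_CUBIC))
E
```

```text
plate top plane [ 0.03910429 -0.01404059  0.09874264]
(only body corners meaningful) [ 0.72384884 -0.07908699  0.01167826] [  0.5  -0.7  -0.3   1.    2.4  -4.8   3.2   3.7 -49.2   0.1 -48.7  -0.2]
box top 0.0845396448864782 bar (536.4021606445312, -321.1741943359375) (56.97516632080078, 12.039886474609375) 38.382774353027344 n 948 zmax 0.12282763537598645
PCA angle -141.59405060525572 [ 0.53589326 -0.32203421]
ends [[ 0.55511656 -0.30777799  0.123     ]
 [ 0.51597429 -0.33803572  0.123     ]] 37.70471510752627
mark angles [ 73.34759224  44.48241733  13.32786122 -21.43509873 -51.94069903
 -85.85529185]
```

View pics/selzoom.png

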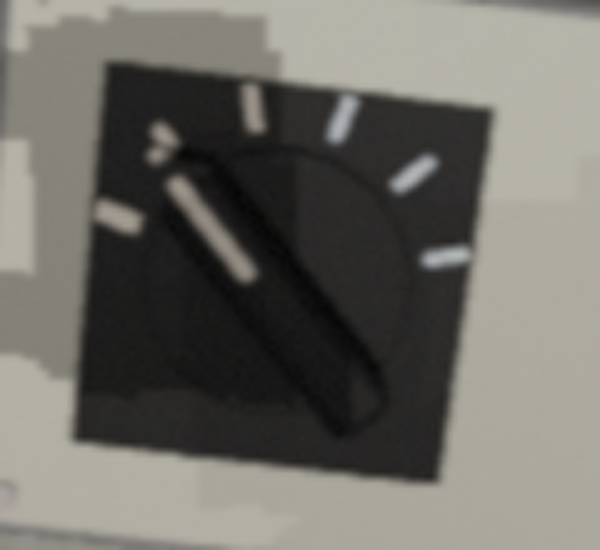

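The leftmost mark is the thickest, so it is step 1. The selector stands on step 2 (bar at +38.4°) and must go to -21.6°. Before turning it, I'll check the plate tilt of 0.039, because it is suspicious.

```bash
python3 - <<'E'
from h import *
import pickle
s,r,d=pickle.load(open('v6.pkl','rb')); W=pix_world(s,d)
for u in (250,273,297): print(u,[(v,*(W[v,u]*1e3).round(1)) for v in range(58,262,14)])
for v in (80,150,215): print(v,[(u,*(W[v,u,1:]*1e3).round(1)) for u in range(228,322,6)])
P=W[72:235,252:295].reshape(-1,3)
for _ in range(4):
    A=np.c_[P[:,0]-.724,P[:,1]+.08,np.ones(len(P))]; k=np.linalg.lstsq(A,P[:,2],rcond=None)[0]; e=P[:,2]-A@k; print(k.round(4),len(P),e.std()); P=P[abs(e)<2.5*e.std()]
E
```

```text
250 [(58, np.float64(806.9), np.float64(-61.4), np.float64(111.5)), (72, np.float64(797.6), np.float64(-60.3), np.float64(97.5)), (86, np.float64(786.9), np.float64(-60.1), np.float64(97.7)), (100, np.float64(776.0), np.float64(-59.9), np.float64(97.6)), (114, np.float64(764.8), np.float64(-59.7), np.float64(97.8)), (128, np.float64(753.5), np.float64(-59.5), np.float64(98.1)), (142, np.float64(742.0), np.float64(-59.3), np.float64(98.6)), (156, np.float64(730.0), np.float64(-59.0), np.float64(97.9)), (170, np.float64(718.0), np.float64(-58.8), np.float64(98.2)), (184, np.float64(705.6), np.float64(-58.5), np.float64(98.0)), (198, np.float64(692.7), np.float64(-58.2), np.float64(97.4)), (212, np.float64(679.7), np.float64(-57.9), np.float64(97.1)), (226, np.float64(666.4), np.float64(-57.7), np.float64(96.9)), (240, np.float64(652.1), np.float64(-57.3), np.float64(95.3)), (254, np.float64(595.0), np.float64(-49.9), np.float64(-1.9))]
273 [(58, np.float64(807.0), np.float64(-78.8), np.float64(110.9)), (72, np.float64(797.5), np.float64(-78.7), np.float64(98.1)), (86, np.float64(786.9)
[... 3389 characters left out ...]
64(97.5)), (258, np.float64(-65.0), np.float64(97.0)), (264, np.float64(-70.4), np.float64(97.6)), (270, np.float64(-75.8), np.float64(98.2)), (276, np.float64(-81.1), np.float64(97.4)), (282, np.float64(-86.5), np.float64(98.0)), (288, np.float64(-91.9), np.float64(97.6)), (294, np.float64(-97.2), np.float64(97.6)), (300, np.float64(-102.6), np.float64(97.8)), (306, np.float64(-107.9), np.float64(98.5)), (312, np.float64(-117.5), np.float64(57.3)), (318, np.float64(-123.5), np.float64(57.5))]
[ 0.0369 -0.0166  0.0989] 7009 0.019357710136575664
[0.0005 0.0021 0.098 ] 6983 0.0007267680562397989
[0.0005 0.0024 0.098 ] 6886 0.0006906760718376752
[0.0005 0.0025 0.098 ] 6844 0.0006788024468471877
```

The earlier tilt figure came from outlier pixels. The robust plane fit has slope below 0.003, so the plate is flat. Turning the selector now.

```bash
python3 - <<'E'
from h import *
import pickle
c=[.5357,-.3228]; a0=np.radians(38.4-90)
env.reach([*c,.17],down(a0)); env.movel([*c,.099],rate=.1); s=env.sense(); print(s['ee_pos'].round(4),s['wrist_force'].round(1))
effector.grasp(25); s=env.sense(); print('w',s['gripper_width'],s['wrist_force'].round(1),s['t'])
for k in (15,30,45,60):
    env.reach([*c,.099],down(a0-np.radians(k))); s=env.sense(); print(k,s['wrist_force'].round(1),s['moment'].round(2),s['gripper_width'])
effector.release(); env.pause(.2)
env.movel([*c,.19],rate=.15)
env.reach([.50,-.325,.26],down(-np.pi/2))
s,r,d=snap('wrist','sel2.png'); print(s['t'])
W=pix_world(s,d); S=W[90:210,225:330].reshape(-1,3); m=S[S[:,2]>.112][:,:2]; m=m[np.linalg.norm(m-c,axis=1)<.04]
u,sv,v=np.linalg.svd(m-m.mean(0)); print('PCA',np.degrees(np.arctan2(v[0,1],v[0,0])),m.mean(0))
s2,t,_=snap('top','top2.png'); s3,t3,_=snap('scene','scene2.png')
for n in ['plate_center','carton_a','tape_roll','bolt_tin','wrench','knife']:
  for cam in ('top','scene'): print(n,cam,[(np.round(x['at'],3).tolist(),round(x['score'],2)) for x in tip_of(cam,n)[:2]])
cv2.imwrite('pics/end.png',np.vstack([r[60:260,:,::-1],t[90:420,:,::-1]]))
E
```

```text
[ 0.536  -0.3232  0.0994] [ 0.   0.3 -0.2]
w 0.01186779552243032 [-2.8  2.2  2.6] 35.8917
15 [-2.   1.6  2.6] [0.31 0.64 0.07] 0.011977363083802529
30 [-1.4 -0.2  0.5] [-0.07  0.4  -0.08] 0.012253452157899589
45 [-1.3 -2.4 -1.7] [-0.67  0.28  0.1 ] 0.011824319720861383
60 [ 0.2 -5.5 -3.1] [-1.38  0.17 -0.07] 0.012191109699301178
39.7917
PCA 158.1804030526984 [ 0.53639554 -0.32432731]
plate_center top [([0.723, -0.083, 0.098], 0.62)]
plate_center scene [([0.729, -0.08, 0.097], 0.58)]
carton_a top [([0.718, 0.152, 0.095], 0.97)]
carton_a scene [([0.719, 0.151, 0.1], 0.96)]
tape_roll top [([0.41, 0.456, 0.086], 0.74), ([0.607, -0.081, 0.097], 0.43)]
tape_roll scene [([0.409, 0.449, 0.092], 0.95), ([0.724, 0.152, 0.099], 0.72)]
bolt_tin top [([0.294, -0.343, 0.001], 0.64), ([0.726, -0.078, 0.003], 0.24)]
bolt_tin scene [([0.293, -0.339, 0.001], 0.8)]
wrench top [([0.718, 0.152, 0.1], 0.2)]
wrench scene [([0.322, -0.186, -0.001], 0.51)]
knife top [([0.384, 0.005, 0.002], 0.92)]
knife scene [([0.392, 0.01, 0.001], 0.79)]
```

View pics/end.png

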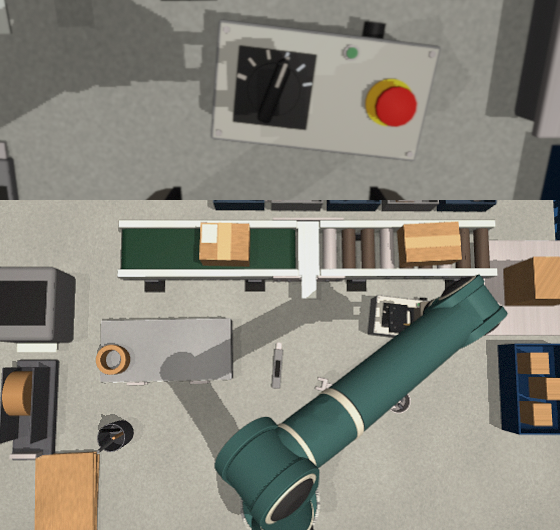

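The pointer at (285, 65) is now on the fourth mark; the bar is at 158.2°, which is -21.8° against the target of -21.6°. The plate is seated at (308, 250) in the top view, the bystanders are unmoved, and the arm is clear. Handing in.

```bash
python3 -c "
from h import *
print(env.sense()['t']); print(workorder.finish_job())"
```

```text
40.5417
the job is handed in; nothing more can be done
None
```

The gap plate is in the gap, the speed selector is on its fourth step, and I handed the job in at 40.5 s. The hand-in gave no verdict.

- **Plate:** I slid it about 69 mm until the tongue was roughly 50 mm past the unit's edge. I then gripped it by the tongue at 55 N, lifted it, corrected a 0.023 rad sag, and lowered it until contact read 3.4 N before releasing. Just before lowering, it was centred on the recess to about 0.2 mm. After release, the depth image showed it flat (slope under 0.003) with its top about 1 mm from the nominal height.
- **Selector:** It started on the second step, so I turned it 60° clockwise. The bar now stands at -21.8° against a target of -21.6°, and the picture shows it on the fourth mark.
- **Bystanders:** The final network readings put all five within about 1 cm of their starting positions. The top camera lost the wrench because the arm hid it, so I relied on the scene camera there.

**Checks that disagreed:**
- **Tilt:** The first tilt fit of the seated plate gave 0.039, which came from bad depth pixels and went away in a robust fit.
- **Plate corners:** A corner fit of the seated plate was unreliable because I picked some corners badly. Its centre still came within about 1 mm of the seat.
- **Network positions:** The networks' plate position differed from mine by 2 to 5 mm, about their stated accuracy.

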